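# Close the tablet tin with its nested lids and take the outer lid off again

### The arm

A 7-joint arm with a two-finger parallel gripper is mounted at the origin on a cart in front of the work surface, level with it; the furniture and walls round the work are solid. World frame = base frame: x ahead of the robot, y to its left, z up, the work surface at z = 0. Lengths are in m, angles in rad, forces in N, time in s.
With the tool pointing down it reaches from about 0.35 to 0.9 m from the base axis. Payload 7.2 kg.
Tool frame: the origin (TCP) lies at the very end of the fingers, on their centre line; the grasp point (between the pads) lies 19 mm behind it; z points along the fingers, y is the line along which they close (so a half turn about z gives the same grasp; the last joint's range is limited). The gripper opens to 88 mm and grips with 3 to 60 N. Pads are 20 mm wide; open, the fingers measure 115 mm over their backs; the gripper's body (75 mm by 178 mm) begins 61 mm behind the grasp point.
Start: joints at [1.161, 0.411, -0.013, 1.596, 0.006, 1.134, -0.082], TCP at [0.209, -0.589, 0.223] pointing down, gripper open.
Joint ranges: [-2.95, 2.95], [-0.29, 1.99], [-1.47, 1.44], [0.14, 2.54], [-1.03, 4.17], [0.13, 1.85], [-2.86, 2.86]. Speed limits (rad/s): [2.39, 2.39, 3.01, 3.01, 3.14, 3.14, 3.14].

### API

Orientations are given as a unit quaternion [w, x, y, z].
In Python, from rig import bot gives the robot as it stands.
- The arm moves only by the tool jog_arm, never from a script. Its argument "increments" is a list of rows, each a list of 4 numbers: the shift along the tool's x, y, z in cm, then the turn about the tool's z in degrees. A call has exactly 5 rows; each row is the pose to reach, as a shift and turn from the pose commanded when the call began, along the tool's axes at that moment; what a row does not reach only later rows make up. A row lasts 1/8 s, in which the tool goes at most 62.5 mm and 10.7 degrees, less where a joint would pass 70% of its speed; a pose out of reach is approached as far as the arm can. A call with a gripper value outside its range is refused whole. "gripper" is the finger opening in cm, from 0 to 8.78, set as the call begins (left out, the last holds). The fingers move at their own pace and stop on an object; "grip_force" is the grip in N (left out, the last holds). Time passes only in rows, so rows that repeat a pose let the fingers close, or fill a call up. It gives the time, the measured TCP pose, the force, the opening and the grip force at its end, in the units of the state.
- bot.get_state(): the state, without advancing time (a new reading comes with each control period).
- bot.camera(name): name is "scene" or "top" or "wrist"; returns (picture, depth): 400x640x3 uint8, red, green, blue; 400x640 float32, m along the optical axis (not along the pixel's ray), 0 where there is no reading.
- bot.camera_model(name): a dict with "K" (3x3 intrinsics, pixels), "world_from_camera" (4x4, takes a point from camera to world coordinates). Camera axes: x right, y down, z forward; pixel columns grow to the right and rows downward; lengths in m; the calibration is good to about 2 mm. The wrist camera is an equidistant fisheye: a pixel r from the principal point sees the ray r / f radians off the axis. A picture is of the moment at which its call begins: read the wrist's pose just before it. camera_model takes no time and is no camera call; for the wrist camera it gives the pose at the moment of the call.
- bot.job_done(): hands the job in; it is judged then, once.
Trained networks look in the newest picture that a camera, given by its name, has taken for a name from the list of things; names that differ only in an ending like _2 or _b are one class to them, and where a whole thing is asked for, a point or a joint stands for the part that bears it (a point fixed in the world has none). Each returns a list of dicts, best first, with "conf" (0 to 1); they miss things now and then, are a little off and sometimes report something else, mostly with a low value. They report only what shows in the picture. A call takes as long as a camera call.
- bot.recognise(camera, name): "at" ([x, y, z] in m, in world coordinates, good to about 4 mm: the middle of the surface that is visible of it).
- bot.silhouettes(camera, name): "mask" (400x640 bool, what is visible of it).
- bot.place_of(camera, name): "at" ([x, y, z] in m, in world coordinates, good to about 4 mm: a listed point, or the origin of a listed thing).
The state is a dict: "time": time; "joints": joint angles; "qvel": joint speeds; "joint_efforts": joint torques, N m; "tcp_pos": TCP position; "tool_rot": TCP orientation; "ft_force": force on the tool from outside, world axes, zero at the start; "wrist_torque": the same for the moment, N m; "finger_gap": finger opening in m; "grasp_force": force on a finger pad.
Only numpy, scipy, OpenCV 4.12 (cv2) and the standard library are available. Lean on these libraries where they do the work, as an engineer would, in place of code of your own. Each camera call takes 0.05 s, during which the arm holds its last target. There are 200 camera calls.

### The job

Put the two nested lids on the open tin of laundry tablets together: carry the pair by the inner lid's black knob, lower it until the inner lid sits fully home in the mouth and the blue outer lid fits over it, and only then let go. Then, to show that the inner lid seals, take the outer lid by its collar and lift it straight off alone, leaving the inner lid undisturbed in the tin, and finish while still holding the outer lid, level and still, above the tin and well clear of the knob. Never take the two lids apart before the inner lid is home, leave the tin standing where it is, and do not disturb the other things on the worktop.

Things in the scene. Friction and masses are not known exactly. Their poses are not given: they have to be found in the camera images.
- tablet_tin: Loose, open, round white tin with thin blue beads, 1 kg, standing upright on the worktop: 102 mm outside diameter, 93 mm bore, 80 mm tall, laundry tablets lying low inside. Origin at the centre of its underside, z up. Tin and lids stand apart, and which is left and which is right varies. A sink with a tap 0.37 m tall lies left of them (y above 0).
- inner_lid: Loose bare-metal round inner lid, 0.1 to 0.2 kg. Origin: centre of underside. Plug 87 mm wide, 16 mm tall, its lower 9 mm tapering to 72 mm at the foot; flange 110 mm wide, z 16 to 21 mm; black cylindrical knob, 24 mm wide, up to z 62 mm. Starts standing on its plug on the worktop, upright, outer lid on it. Home: flange on the tin's rim, origin 64 mm above the tin's origin.
- outer_lid: Loose round blue outer lid, 0.1 to 0.2 kg, only resting on the inner lid's flange; knob passes up through it. Origin: centre of the skirt's lower edge. Skirt 119 mm outside, 114 inside; plate z 14 to 17 mm; raised collar 58 mm outside, 48 inside, z 17 to 33 mm. Nested: origin 7 mm above the inner lid's. Lifting the knob carries both lids; lifting the collar takes this lid alone.
- knob_top (a point): Centre of the top face of the inner lid's black knob, 62 mm above the inner lid's origin; the top 22 mm of the knob stand free above the collar for gripping (24 mm wide).
- collar_top (a point): Centre of the collar's upper edge on the outer lid, 33 mm above the outer lid's origin; grip the collar from above across its outside (58 mm wide, 16 mm tall above the plate).
- jar_powder: Bystander: clear jar of white powder with black cap, 92 mm in diameter, 153 mm tall, at the back. Origin under its centre.
- thread_cream: Bystander: cream cotton reel, 30 mm in diameter, 38 mm tall. Origin under its centre.
- thread_rust: Bystander: rust-red cotton reel, 30 mm in diameter, 38 mm tall. Origin under its centre.
- thread_grey: Bystander: grey cotton reel, 30 mm in diameter, 38 mm tall. Origin under its centre.
- tape_measure: Bystander: round cream tape measure, 52 x 96 x 21 mm. Origin under its centre.
- brush_1: Bystander: grey scrubbing brush with blue bristles, 30 x 85 x 55 mm. Origin under its centre.

How it is judged:
By the outcome, as a careful person would: the job done as asked, in the order asked, and still so for the second after the job is handed in, while the arm keeps its last pose, push and grip.
It also fails if it takes over 58 s, if anything falls off the work surface, if the arm or the gripper's body presses on something with over 40 N, if the wrist force passes 120 N, or if a joint passes its speed limit or range.

## Working session

There is one attempt and no reset: what is moved stays moved. The work goes in short steps, Python scripts to look and compute and a tool call to move; the robot and the scene stay as the last step left them, time stands still between calls to the robot, and variables do not carry over. Pictures are saved under pics/ and viewed, at most 10 in all, crops included, and the job is handed in when it is done.

Besides the shell and the picture viewer there is one more tool, called after ">>>" as name(argument=value, ...) on one line, values as JSON. jog_arm: Moves the arm, as the interface text tells. Its arguments: {"type":"object","properties":{"increments":{"type":"array","items":{"type":"array","items":{"type":"number"}}},"gripper":{"type":"number"},"grip_force":{"type":"number"}},"required":["increments"]}

```bash
mkdir -p pics
python3 - <<'E'
from rig import bot
import cv2,numpy as np
s=bot.get_state();print(s)
ims=[]
for c in("scene","top"):
    p,d=bot.camera(c);ims.append(p)
    for n in("tablet_tin","inner_lid","outer_lid","knob_top","collar_top","jar_powder","thread_cream","thread_rust","thread_grey","tape_measure","brush_1"):
        r=bot.place_of(c,n);print(c,n,[(np.round(x["at"],3).tolist(),round(x["conf"],2)) for x in r[:2]])
cv2.imwrite("pics/a.png",cv2.resize(np.vstack(ims),(480,600))[:,:,::-1])
E
```

```text
{'time': 0.0, 'joints': array([ 1.16080957,  0.41189689, -0.01269018,  1.59701409,  0.00557248,
        1.13428631, -0.08220004]), 'qvel': array([ 0.00232158, -0.00131656, -0.00040422,  0.00012683,  0.00143884,
       -0.00133892, -0.00369646]), 'joint_efforts': array([ 3.48255362e-04, -5.87962317e+01,  6.41908385e-01, -2.91076934e+01,
       -5.37814933e-02,  1.83484663e-02,  1.77623278e-04]), 'tcp_pos': array([ 0.20927565, -0.58840316,  0.22182332]), 'tool_rot': array([-7.63808319e-04,  9.85433540e-01,  1.70059171e-01, -1.79926712e-04]), 'ft_force': array([ 0.06050104, -0.55672476,  0.32159163]), 'wrist_torque': array([-0.02384155,  0.01999032,  0.05453025]), 'grasp_force': 0.0, 'finger_gap': 0.08777967331351226}
scene tablet_tin [([0.559, -0.171, -0.003], 0.66)]
scene inner_lid [([0.564, -0.381, 0.006], 0.44)]
scene outer_lid [([0.565, -0.379, 0.009], 0.84)]
scene knob_top [([0.57, -0.383, 0.065], 0.44)]
scene collar_top [([0.563, -0.38, 0.041], 0.85), ([0.567, -0.384, 0.061], 0.48)]
scene jar_powder []
scene thread_cream [([0.563, -0.38, 0.01], 0.69), ([0.678, -0.178, -0.001], 0.58)]
scene thread_rust [([0.695, -0.231, -0.0], 0.63)]
scene thread_grey [([0.659, -0.267, -0.002], 0.44)]
scene tape_measure [([0.694, -0.34, 0.004], 0.54)]
scene brush_1 [([0.685, -0.026, -0.003], 0.74)]
top tablet_tin [([0.556, -0.169, -0.004], 0.85)]
top inner_lid [([0.561, -0.379, 0.0], 0.84)]
top outer_lid [([0.568, -0.38, 0.009], 0.58)]
top knob_top [([0.568, -0.385, 0.057], 0.89)]
top collar_top [([0.56, -0.384, 0.04], 0.73)]
top jar_powder [([0.754, -0.096, 0.001], 0.8)]
top thread_cream [([0.684, -0.182, 0.003], 0.46)]
top thread_rust [([0.696, -0.231, 0.0], 0.67)]
top thread_grey [([0.659, -0.266, 0.001], 0.54)]
top tape_measure [([0.694, -0.335, -0.002], 0.94)]
top brush_1 [([0.684, -0.024, -0.003], 0.68)]
```

View pics/a.png

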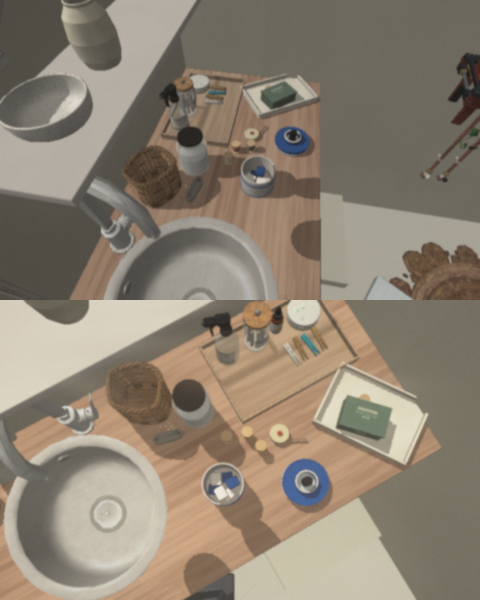

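The lids stand at about (306,482) in the lower (top) view and the tin at (223,484), with the reels and the tape measure behind them. Next I refine the centres.

```bash
cat > h.py <<'E'
from rig import bot
import numpy as np
from scipy.optimize import least_squares
def cloud(c):
    p,d=bot.camera(c);m=bot.camera_model(c);K=m["K"];T=m["world_from_camera"]
    v,u=np.indices(d.shape);P=np.stack([(u-K[0][2])/K[0][0]*d,(v-K[1][2])/K[1][1]*d,d],-1)
    W=P@T[:3,:3].T+T[:3,3];W[d==0]=np.nan
    return p,W
def ring(W,c,z,r,dz=.005,dr=.006):
    X=W.reshape(-1,3);q=np.hypot(X[:,0]-c[0],X[:,1]-c[1])
    X=X[(abs(X[:,2]-z)<dz)&(abs(q-r)<dr+.008)]
    if len(X)<8:return None
    f=least_squares(lambda a:np.hypot(X[:,0]-a[0],X[:,1]-a[1])-a[2],[*c,r],loss="soft_l1",f_scale=.002).x
    return np.round(f,4).tolist(),len(X),round(float(np.median(X[:,2])),4)
E
python3 - <<'E'
from h import *
for c in("top","scene"):
    p,W=cloud(c)
    print(c,"rim",ring(W,(.557,-.17),.08,.0488))
    print("collar",ring(W,(.565,-.382),.040,.0265))
    X=W.reshape(-1,3)
    for n,cc,r,lo,hi in(("knob",(.567,-.383),.03,.055,.075),("plate",(.565,-.382),.075,.015,.032)):
        Y=X[(np.hypot(X[:,0]-cc[0],X[:,1]-cc[1])<r)&(X[:,2]>lo)&(X[:,2]<hi)]
        print(n,len(Y),Y.mean(0).round(4),Y.min(0).round(4),Y.max(0).round(4),((Y.min(0)+Y.max(0))/2).round(4))
E
```

```text
top rim ([0.5556, -0.1709, 0.0486], 414, 0.0805)
collar ([0.5653, -0.3789, 0.0261], 278, 0.0415)
knob 132 [ 0.5653 -0.3786  0.0619] [ 0.5546 -0.391   0.0559] [ 0.5767 -0.3677  0.0661] [ 0.5656 -0.3793  0.061 ]
plate 2668 [ 0.5647 -0.3785  0.0241] [ 0.5056 -0.4383  0.0154] [ 0.6247 -0.319   0.0319] [ 0.5652 -0.3786  0.0236]
scene rim ([0.5556, -0.1702, 0.0486], 285, 0.0791)
collar ([0.565, -0.3784, 0.0263], 133, 0.04)
knob 60 [ 0.5649 -0.3774  0.0607] [ 0.5539 -0.3886  0.0554] [ 0.5759 -0.3665  0.0638] [ 0.5649 -0.3776  0.0596]
plate 1082 [ 0.5616 -0.372   0.0237] [ 0.5052 -0.4385  0.0151] [ 0.6261 -0.3179  0.032 ] [ 0.5656 -0.3782  0.0235]
```

>>> jog_arm(increments=[[4,-0.8,0,2],[9,-1.8,0,6],[14,-2.8,0,11],[19,-3.7,0,16],[24,-4.7,0,19.6]], gripper=7)

```text
time: 1.92
tcp_pos: [0.4212, -0.4633, 0.2228]
tool_rot: [0.0, 1.0, -0.001, 0.0]
ft_force: [0.4, -0.7, 0.8]
finger_gap: 0.0701
grasp_force: 0.0
```

```bash
cat > t.py <<'E'
import sys
from h import *
from scipy.spatial.transform import Rotation as R
s=bot.get_state();q=s["tool_rot"];M=R.from_quat([q[1],q[2],q[3],q[0]]).as_matrix()
t=np.array([float(a) for a in sys.argv[1:4]])
yaw=np.degrees(np.arctan2(M[1,0],M[0,0]))
print("t",s["time"],"tcp",s["tcp_pos"].round(4),"axes",M.T.round(3).tolist(),"yaw",yaw.round(2))
print("delta cm",((t-s["tcp_pos"])@M*100).round(2),"F",s["ft_force"].round(1),"T",s["wrist_torque"].round(2),"gap",round(s["finger_gap"],4),"grip",s["grasp_force"],"q",s["joints"].round(2))
E
python3 t.py .565 -.3786 .12
```

```text
t 1.925 tcp [ 0.4212 -0.4633  0.2228] axes [[1.0, -0.003, 0.0], [-0.003, -1.0, 0.0], [0.0, -0.0, -1.0]] yaw -0.17
delta cm [14.36 -8.51 10.28] F [ 0.4 -0.7  0.8] T [-0.01 -0.01  0.03] gap 0.0701 grip 0.0 q [ 0.77  0.41 -0.02  1.59  0.01  1.14 -0.83]
```

>>> jog_arm(increments=[[3,-1.8,1,0],[7,-4.2,3,0],[11,-6.5,6,0],[14.4,-8.5,9,0],[14.4,-8.5,10.3,0]])

```text
time: 2.55
tcp_pos: [0.5664, -0.3748, 0.1172]
tool_rot: [-0.002, 1.0, 0.003, -0.0]
ft_force: [0.9, 0.7, 0.0]
finger_gap: 0.0707
grasp_force: 0.0
```

```bash
python3 t.py .565 -.3786 .043
python3 - <<'E'
from h import *
import cv2
p,d=bot.camera("wrist");cv2.imwrite("pics/b.png",p[:,:,::-1])
for n in("knob_top","collar_top","outer_lid"):print(n,[(np.round(x["at"],4).tolist(),round(x["conf"],2)) for x in bot.place_of("wrist",n)[:2]])
E
```

```text
t 2.55 tcp [ 0.5664 -0.3748  0.1172] axes [[1.0, 0.006, -0.001], [0.006, -1.0, -0.003], [-0.001, 0.003, -1.0]] yaw 0.32
delta cm [-0.14  0.4   7.42] F [0.9 0.7 0. ] T [0.02 0.03 0.07] gap 0.0707 grip 0.0 q [ 0.55  0.6  -0.06  1.55  0.03  0.99 -1.08]
knob_top [([0.5659, -0.377, 0.0604], 0.56)]
collar_top []
outer_lid []
```

View pics/b.png

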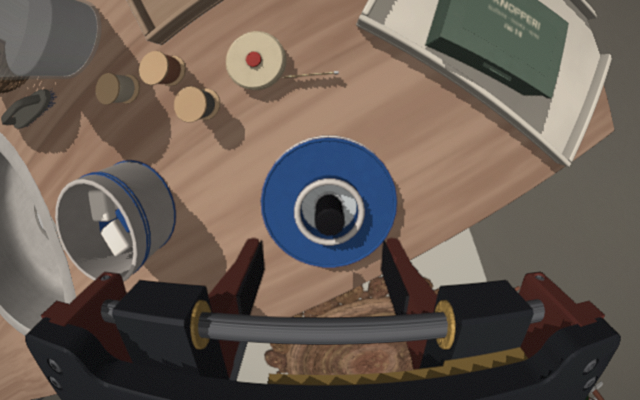

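The knob is at (330,215) and sits between the fingertips at (255,245) and (392,245). I descend partway.

>>> jog_arm(increments=[[0,0,1,0],[0,0,2,0],[0,0,3,0],[0,0,3,0],[0,0,3,0]], gripper=5.5)

```text
time: 3.38
tcp_pos: [0.564, -0.3792, 0.0897]
tool_rot: [0.0, 1.0, -0.0, 0.0]
ft_force: [-0.1, -0.4, 0.5]
finger_gap: 0.0548
grasp_force: 0.0
```

```bash
python3 t.py .565 -.3786 .043
```

```text
t 3.375 tcp [ 0.564  -0.3792  0.0897] axes [[1.0, -0.0, 0.0], [-0.0, -1.0, 0.0], [0.0, -0.0, -1.0]] yaw -0.01
delta cm [ 0.1  -0.06  4.67] F [-0.1 -0.4  0.5] T [ 0.05 -0.   -0.04] gap 0.0548 grip 0.0 q [ 0.56  0.63 -0.05  1.57  0.04  0.94 -1.08]
```

>>> jog_arm(increments=[[0.1,-0.06,1.2,0],[0.1,-0.06,2.4,0],[0.1,-0.06,3.6,0],[0.1,-0.06,4.6,0],[0.1,-0.06,4.6,0]])

```text
time: 4.0
tcp_pos: [0.5642, -0.3782, 0.0423]
tool_rot: [-0.001, 1.0, -0.0, -0.001]
ft_force: [-0.0, 0.0, 1.0]
finger_gap: 0.0551
grasp_force: 0.0
```

>>> jog_arm(increments=[[0,0,0,0],[0,0,0,0],[0,0,0,0],[0,0,0,0],[0,0,0,0]], gripper=1.5, grip_force=40)

```text
time: 4.62
tcp_pos: [0.565, -0.3792, 0.0441]
tool_rot: [0.0, 1.0, -0.0, 0.0]
ft_force: [0.5, -2.8, 1.7]
finger_gap: 0.0233
grasp_force: 40.0
```

```bash
python3 t.py .565 -.3786 .043
```

```text
t 4.625 tcp [ 0.565  -0.3792  0.0441] axes [[1.0, -0.001, 0.001], [-0.001, -1.0, 0.001], [0.001, -0.001, -1.0]] yaw -0.03
delta cm [-0.   -0.06  0.11] F [ 0.5 -2.8  1.7] T [-0.33 -0.01 -0.02] gap 0.0233 grip 39.997517466545105 q [ 0.55  0.68 -0.05  1.6   0.04  0.86 -1.09]
```

>>> jog_arm(increments=[[0,0,-0.8,0],[0,0,-2.5,0],[0,0,-4.5,0],[0,0,-7,0],[0,0,-9,0]])

```text
time: 5.25
tcp_pos: [0.5653, -0.3788, 0.1362]
tool_rot: [0.0, 1.0, -0.0, 0.001]
ft_force: [-0.7, -1.1, -1.9]
finger_gap: 0.0229
grasp_force: 40.0
```

>>> jog_arm(increments=[[0,0,-1.2,0],[0,0,-2.2,0],[0,0,-3,0],[0,0,-3,0],[0,0,-3,0]])

```text
time: 5.88
tcp_pos: [0.5646, -0.3784, 0.163]
tool_rot: [-0.0, 1.0, -0.0, -0.0]
ft_force: [0.3, -0.0, -2.6]
finger_gap: 0.0232
grasp_force: 40.0
```

```bash
python3 t.py .5556 -.1706 .167;  python3 - <<'E'
from h import *
import cv2
for c in("top","scene"):
    p,W=cloud(c)
    X=W.reshape(-1,3)
    Y=X[(np.hypot(X[:,0]-.565,X[:,1]+.379)<.068)&(X[:,2]>.11)&(X[:,2]<.16)]
    u=np.argwhere((np.hypot(W[...,0]-.565,W[...,1]+.379)<.068)&(W[...,2]>.11)&(W[...,2]<.16)).mean(0).astype(int)
    cv2.imwrite(f"pics/c_{c}.png",cv2.resize(p[max(0,u[0]-80):u[0]+80,max(0,u[1]-100):u[1]+100,::-1],None,fx=2.5,fy=2.5))
    # plate
    Y=X[(np.hypot(X[:,0]-.565,X[:,1]+.379)<.057)&(np.hypot(X[:,0]-.565,X[:,1]+.379)>.034)&(X[:,2]>.12)&(X[:,2]<.165)]
    A=np.c_[Y-[.565,-.379,0]];A[:,2]=1
    f=least_squares(lambda a:A@a-Y[:,2],[0,0,.14],loss="soft_l1",f_scale=.002).x
    print(c,len(Y),f.round(4),np.percentile(Y[:,2],[5,50,95]).round(4))
E
python3 -c "
import cv2,numpy as np
a=[cv2.imread('pics/c_%s.png'%c) for c in('top','scene')]
a=[cv2.resize(x,(400,320)) for x in a]
cv2.imwrite('pics/c.png',np.hstack(a))"
```

```text
t 5.875 tcp [ 0.5646 -0.3784  0.163 ] axes [[1.0, -0.0, -0.001], [-0.0, -1.0, -0.001], [-0.001, 0.001, -1.0]] yaw -0.01
delta cm [ -0.9  -20.78  -0.39] F [ 0.3 -0.  -2.6] T [ 0.06  0.   -0.04] gap 0.0232 grip 39.99293088912964 q [ 0.55  0.55 -0.05  1.51  0.03  1.08 -1.08]
top 637 [-2.200e-03 -1.000e-04  1.433e-01] [0.1411 0.1433 0.1456]
scene 685 [-0.0002 -0.0021  0.1427] [0.1409 0.1426 0.1444]
```

View pics/c.png

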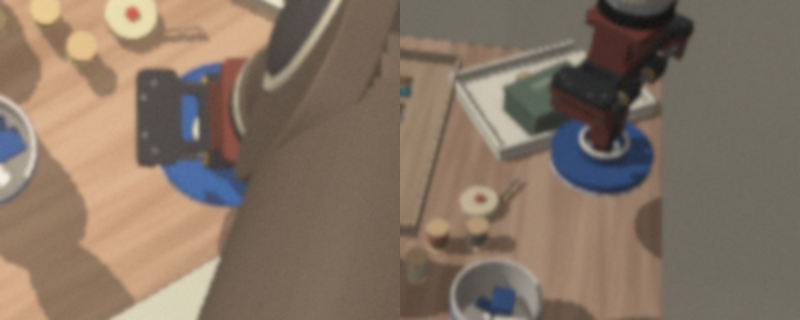

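The left panel (top camera) shows the pair held level with the knob between the fingers near (190,120). The right panel (scene camera) shows the same at (600,155). The fitted plate is level and both lids are up.

>>> jog_arm(increments=[[-0.05,-0.8,0,0],[-0.1,-2.5,0,0],[-0.2,-5,0,0],[-0.35,-8,0,0],[-0.5,-11,0,0]])

```text
time: 6.6
tcp_pos: [0.5599, -0.2654, 0.1638]
tool_rot: [-0.0, 1.0, 0.001, 0.0]
ft_force: [0.2, -0.7, -2.1]
finger_gap: 0.0233
grasp_force: 40.0
```

>>> jog_arm(increments=[[-0.15,-3.2,0,0],[-0.25,-6,0,0],[-0.35,-8.2,0,0],[-0.4,-9.5,0,0],[-0.4,-9.8,0,0]])

```text
time: 7.22
tcp_pos: [0.556, -0.169, 0.1639]
tool_rot: [-0.0, 1.0, 0.001, 0.0]
ft_force: [0.3, -0.8, -2.7]
finger_gap: 0.0231
grasp_force: 40.0
```

>>> jog_arm(increments=[[0,0,0,0],[0,0,0,0],[0,0,0.5,0],[0,0,1,0],[0,0,1,0]])

```text
time: 7.85
tcp_pos: [0.5555, -0.1706, 0.1529]
tool_rot: [-0.0, 1.0, -0.0, -0.001]
ft_force: [0.8, 0.1, -3.0]
finger_gap: 0.0232
grasp_force: 40.0
```

```bash
python3 t.py .5556 -.1706 .108;  python3 - <<'E'
from h import *
import cv2
ims=[]
for c in("top","scene"):
    p,W=cloud(c)
    X=W.reshape(-1,3);q=np.hypot(X[:,0]-.5556,X[:,1]+.1706)
    Y=X[(q<.057)&(q>.034)&(X[:,2]>.115)&(X[:,2]<.15)]
    A=Y-[.5556,-.1706,0];A[:,2]=1
    print(c,len(Y),least_squares(lambda a:A@a-Y[:,2],[0,0,.14],loss="soft_l1",f_scale=.002).x.round(4))
    # plate outer edge circle
    m=(q<.075)&(X[:,2]>.118)&(X[:,2]<.14); Z=X[m]; print("ext",Z.min(0).round(4),Z.max(0).round(4))
    mm=(np.hypot(W[...,0]-.5556,W[...,1]+.1706)<.07)&(W[...,2]>.11)&(W[...,2]<.15)
    u=np.argwhere(mm).mean(0).astype(int)
    ims.append(cv2.resize(p[max(0,u[0]-64):,max(0,u[1]-80):][:128,:160,::-1],(400,320)))
cv2.imwrite("pics/d.png",np.hstack(ims))
E
```

```text
t 7.85 tcp [ 0.5555 -0.1706  0.1529] axes [[1.0, -0.001, -0.001], [-0.001, -1.0, -0.0], [-0.001, 0.0, -1.0]] yaw -0.03
delta cm [ 0.02 -0.    4.49] F [ 0.8  0.1 -3. ] T [-0.   -0.05 -0.02] gap 0.0232 grip 39.993181228637695 q [ 0.3   0.41 -0.11  1.78  0.05  0.96 -1.4 ]
top 131 [-0.0165 -0.0226  0.1323]
ext [ 0.5022 -0.23    0.119 ] [ 0.5709 -0.1953  0.1378]
scene 855 [-0.0011 -0.0024  0.1331]
ext [ 0.4963 -0.2305  0.118 ] [ 0.612  -0.1096  0.1399]
```

View pics/d.png

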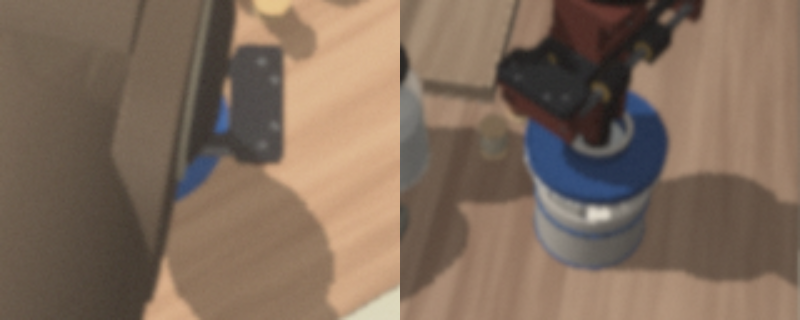

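The pair sits centred over the tin at (597,165) in the scene panel; the arm hides most of it in the top panel. I lower slowly.

>>> jog_arm(increments=[[0,0,0.8,0],[0,0,1.8,0],[0,0,2.7,0],[0,0,3.3,0],[0,0,3.6,0]])

```text
time: 8.57
tcp_pos: [0.5557, -0.1705, 0.117]
tool_rot: [-0.0, 1.0, -0.0, -0.0]
ft_force: [-0.6, 0.1, -2.7]
finger_gap: 0.0228
grasp_force: 40.0
```

>>> jog_arm(increments=[[0,0,0.2,0],[0,0,0.4,0],[0,0,0.6,0],[0,0,0.7,0],[0,0,0.7,0]])

```text
time: 9.2
tcp_pos: [0.5559, -0.1706, 0.1106]
tool_rot: [0.0, 1.0, -0.0, -0.0]
ft_force: [0.5, -0.4, -3.5]
finger_gap: 0.0231
grasp_force: 40.0
```

```bash
python3 t.py .5556 -.1706 .108
```

```text
t 9.2 tcp [ 0.5559 -0.1706  0.1106] axes [[1.0, -0.0, -0.0], [-0.0, -1.0, 0.0], [-0.0, -0.0, -1.0]] yaw -0.01
delta cm [-0.03  0.    0.26] F [ 0.5 -0.4 -3.5] T [-0.02  0.01  0.03] gap 0.0231 grip 39.99313294887543 q [ 0.29  0.46 -0.1   1.81  0.06  0.87 -1.41]
```

>>> jog_arm(increments=[[0,0,0.08,0],[0,0,0.16,0],[0,0,0.22,0],[0,0,0.26,0],[0,0,0.26,0]])

```text
time: 9.82
tcp_pos: [0.556, -0.1706, 0.1081]
tool_rot: [0.0, 1.0, -0.0, 0.0]
ft_force: [-0.1, -0.2, -1.4]
finger_gap: 0.0231
grasp_force: 40.0
```

>>> jog_arm(increments=[[0,0,0.03,0],[0,0,0.06,0],[0,0,0.1,0],[0,0,0.1,0],[0,0,0.1,0]])

```text
time: 10.45
tcp_pos: [0.556, -0.1707, 0.1079]
tool_rot: [0.0, 1.0, -0.0, 0.0]
ft_force: [-3.9, 0.6, 6.9]
finger_gap: 0.0232
grasp_force: 40.0
```

```bash
python3 t.py .5556 -.1706 .108
```

```text
t 10.45 tcp [ 0.556  -0.1707  0.1079] axes [[1.0, -0.001, 0.0], [-0.001, -1.0, 0.0], [0.0, -0.0, -1.0]] yaw -0.03
delta cm [-0.04 -0.01 -0.01] F [-3.9  0.6  6.9] T [0.25 0.8  0.02] gap 0.0232 grip 40.001848340034485 q [ 0.29  0.46 -0.1   1.82  0.06  0.86 -1.41]
```

Seated at the expected height with about 10 N of reaction. I release.

>>> jog_arm(increments=[[0,0,0,0],[0,0,0,0],[0,0,0,0],[0,0,0,0],[0,0,0,0]], gripper=4.5)

```text
time: 11.08
tcp_pos: [0.5559, -0.1706, 0.107]
tool_rot: [-0.0, 1.0, -0.0, -0.0]
ft_force: [-0.5, 0.9, 0.0]
finger_gap: 0.045
grasp_force: 0.0
```

>>> jog_arm(increments=[[0,0,-0.5,0],[0,0,-1.5,0],[0,0,-3,0],[0,0,-5,0],[0,0,-6,0]])

```text
time: 11.7
tcp_pos: [0.5567, -0.1708, 0.1691]
tool_rot: [0.0, 1.0, -0.0, 0.001]
ft_force: [-0.7, -0.7, 0.1]
finger_gap: 0.0448
grasp_force: 0.0
```

>>> jog_arm(increments=[[0,0,-0.2,0],[0,0,-0.2,0],[0,0,-0.2,0],[0,0,-0.2,0],[0,0,-0.2,0]], gripper=8.2)

```text
time: 12.32
tcp_pos: [0.5558, -0.1705, 0.1687]
tool_rot: [-0.0, 1.0, -0.0, -0.0]
ft_force: [-0.3, -0.3, 1.0]
finger_gap: 0.0821
grasp_force: 0.0
```

```bash
python3 t.py .5556 -.1706 .091;  python3 - <<'E'
from h import *
import cv2
ims=[]
for c in("top","scene"):
    p,W=cloud(c)
    C=(.5556,-.1706);X=W.reshape(-1,3);q=np.hypot(X[:,0]-C[0],X[:,1]-C[1])
    Y=X[(q<.055)&(q>.034)&(X[:,2]>.07)&(X[:,2]<.1)]
    A=Y-[*C,0];A[:,2]=1
    print(c,len(Y),least_squares(lambda a:A@a-Y[:,2],[0,0,.088],loss="soft_l1",f_scale=.002).x.round(4))
    print("collar",ring(W,C,.104,.0265))
    Z=X[(q<.02)&(X[:,2]>.118)&(X[:,2]<.135)];print("knob",len(Z),Z.mean(0).round(4) if len(Z) else "", ((Z.min(0)+Z.max(0))/2).round(4) if len(Z) else "")
p,d=bot.camera("wrist");cv2.imwrite("pics/e.png",p[:,:,::-1])
for n in("knob_top","collar_top","outer_lid"):print(n,[(np.round(x["at"],4).tolist(),round(x["conf"],2)) for x in bot.place_of("wrist",n)[:2]])
E
```

```text
t 12.325 tcp [ 0.5558 -0.1705  0.1687] axes [[1.0, -0.0, -0.001], [-0.0, -1.0, -0.0], [-0.001, 0.0, -1.0]] yaw -0.01
delta cm [-0.02  0.01  7.77] F [-0.3 -0.3  1. ] T [ 0.06 -0.04  0.03] gap 0.0821 grip 0.0 q [ 0.3   0.39 -0.11  1.76  0.05  0.99 -1.4 ]
top 97 [-0.0155  0.0158  0.0887]
collar None
knob 0  
scene 872 [ 0.0023 -0.0004  0.088 ]
collar ([0.5557, -0.1695, 0.0263], 169, 0.1047)
knob 96 [ 0.5548 -0.1681  0.1246] [ 0.5556 -0.169   0.1234]
knob_top [([0.5566, -0.1747, 0.1254], 0.9)]
collar_top []
outer_lid [([0.6955, -0.2261, 0.0025], 0.42)]
```

View pics/e.png

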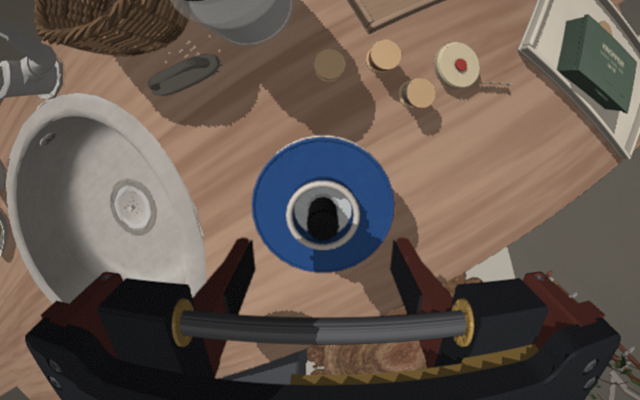

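The lids are home and level: plate at z 0.088, with collar and knob centred at about (322,215). I lower the fingers around the collar.

>>> jog_arm(increments=[[0,0,1.5,0],[0,0,3.5,0],[0,0,5,0],[0,0,6.3,0],[0,0,7.2,0]])

```text
time: 13.25
tcp_pos: [0.5558, -0.1705, 0.0961]
tool_rot: [-0.0, 1.0, -0.0, -0.0]
ft_force: [0.3, 0.5, -0.1]
finger_gap: 0.0817
grasp_force: 0.0
```

>>> jog_arm(increments=[[0,-0.03,0.3,0],[0,-0.03,0.4,0],[0,-0.03,0.45,0],[0,-0.03,0.45,0],[0,-0.03,0.45,0]])

```text
time: 13.88
tcp_pos: [0.5561, -0.1703, 0.0928]
tool_rot: [0.0, 1.0, -0.0, 0.0]
ft_force: [-0.5, -0.4, -0.1]
finger_gap: 0.0817
grasp_force: 0.0
```

```bash
python3 t.py .5557 -.1702 .092
```

```text
t 13.875 tcp [ 0.5561 -0.1703  0.0928] axes [[1.0, -0.0, 0.0], [-0.0, -1.0, 0.0], [0.0, -0.0, -1.0]] yaw -0.01
delta cm [-0.04 -0.01  0.08] F [-0.5 -0.4 -0.1] T [ 0.07  0.   -0.02] gap 0.0817 grip 0.0 q [ 0.29  0.48 -0.1   1.83  0.07  0.83 -1.41]
```

>>> jog_arm(increments=[[0,0,0,0],[0,0,0,0],[0,0,0,0],[0,0,0,0],[0,0,0,0]], gripper=5.2, grip_force=25)

```text
time: 14.5
tcp_pos: [0.5559, -0.1703, 0.0925]
tool_rot: [0.0, 1.0, -0.0, 0.0]
ft_force: [-0.1, 0.1, -0.2]
finger_gap: 0.0567
grasp_force: 25.0
```

>>> jog_arm(increments=[[0,0,-0.1,0],[0,0,-0.3,0],[0,0,-0.6,0],[0,0,-0.9,0],[0,0,-1.0,0]])

```text
time: 15.12
tcp_pos: [0.5561, -0.1703, 0.1029]
tool_rot: [0.0, 1.0, -0.0, 0.0]
ft_force: [0.9, 0.7, -0.7]
finger_gap: 0.0565
grasp_force: 25.0
```

```bash
python3 t.py .5557 -.1702 .20
```

```text
t 15.125 tcp [ 0.5561 -0.1703  0.1029] axes [[1.0, -0.0, 0.001], [-0.0, -1.0, 0.0], [0.001, -0.0, -1.0]] yaw -0.02
delta cm [-0.04 -0.01 -9.71] F [ 0.9  0.7 -0.7] T [0.03 0.05 0.05] gap 0.0565 grip 24.999642767943442 q [ 0.29  0.47 -0.1   1.82  0.06  0.85 -1.41]
```

>>> jog_arm(increments=[[0,0,-0.6,0],[0,0,-1.5,0],[0,0,-2.6,0],[0,0,-3.8,0],[0,0,-5,0]])

```text
time: 15.75
tcp_pos: [0.5561, -0.1703, 0.1537]
tool_rot: [0.0, 1.0, -0.0, 0.0]
ft_force: [-0.2, 0.1, -0.7]
finger_gap: 0.0568
grasp_force: 25.0
```

>>> jog_arm(increments=[[0,0,-1.2,0],[0,0,-2.4,0],[0,0,-3.6,0],[0,0,-4.6,0],[0,0,-5.2,0]])

```text
time: 16.38
tcp_pos: [0.5561, -0.1703, 0.2053]
tool_rot: [0.0, 1.0, -0.0, 0.0]
ft_force: [0.6, -0.3, -1.4]
finger_gap: 0.0567
grasp_force: 25.0
```

>>> jog_arm(increments=[[0,0,-0.2,0],[0,0,-0.2,0],[0,0,-0.2,0],[0,0,-0.2,0],[0,0,-0.2,0]])

```text
time: 17.0
tcp_pos: [0.5559, -0.1702, 0.2064]
tool_rot: [-0.0, 1.0, -0.0, -0.0]
ft_force: [0.2, -0.5, -0.3]
finger_gap: 0.0567
grasp_force: 25.0
```

```bash
python3 t.py .5557 -.1702 .20;  python3 - <<'E'
from h import *
import cv2
ims=[]
for c in("scene",):
    p,W=cloud(c)
    C=(.5556,-.1706);X=W.reshape(-1,3);q=np.hypot(X[:,0]-C[0],X[:,1]-C[1])
    for lo,hi in((.07,.1),(.185,.225)):
        Y=X[(q<.055)&(q>.034)&(X[:,2]>lo)&(X[:,2]<hi)]
        A=Y-[*C,0];A[:,2]=1
        print(c,len(Y),least_squares(lambda a:A@a-Y[:,2],[0,0,lo],loss="soft_l1",f_scale=.002).x.round(4))
    m=(np.hypot(W[...,0]-C[0],W[...,1]-C[1])<.07)&(W[...,2]>.18)
    u=np.argwhere(m).mean(0).astype(int)
    ims.append(cv2.resize(p[u[0]-60:,u[1]-80:][:128,:160,::-1],(700,560)))
cv2.imwrite("pics/f.png",ims[0])
for n in("tablet_tin","inner_lid","knob_top","thread_cream","thread_rust","thread_grey","tape_measure","brush_1"):print(n,[(np.round(x["at"],4).tolist(),round(x["conf"],2)) for x in bot.place_of("scene",n)[:2]])
E
```

```text
t 17.0 tcp [ 0.5559 -0.1702  0.2064] axes [[1.0, -0.0, -0.0], [-0.0, -1.0, -0.0], [-0.0, 0.0, -1.0]] yaw -0.01
delta cm [-0.02 -0.    0.64] F [ 0.2 -0.5 -0.3] T [ 0.02 -0.   -0.02] gap 0.0567 grip 24.99955516308546 q [ 0.3   0.36 -0.11  1.72  0.04  1.07 -1.4 ]
scene 739 [ 0.0065 -0.0071  0.0849]
scene 860 [0.0038 0.0034 0.202 ]
tablet_tin [([0.5548, -0.167, -0.0023], 0.74)]
inner_lid [([0.5541, -0.1717, 0.072], 0.65)]
knob_top [([0.5597, -0.1748, 0.127], 0.78)]
thread_cream [([0.6797, -0.18, -0.0023], 0.55), ([0.5597, -0.1742, 0.1304], 0.49)]
thread_rust [([0.5589, -0.1731, 0.1269], 0.5), ([0.6917, -0.2321, 0.0006], 0.44)]
thread_grey [([0.6802, -0.1787, -0.0011], 0.16)]
tape_measure []
brush_1 []
```

View pics/f.png

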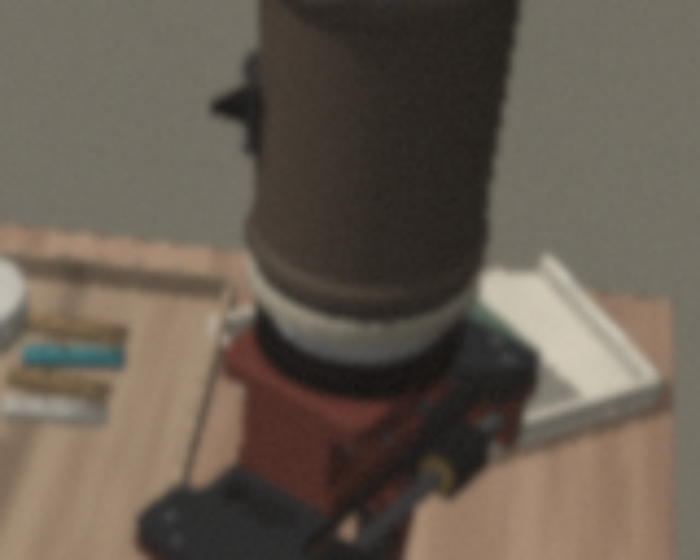

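The crop fell too high and shows only the arm. The measurements do look right, with the flange at z 0.085 and the plate level at 0.202. I take one confirming view.

Run:
```python
from h import *
import cv2
p,W=cloud("scene")
u=np.argwhere((np.hypot(W[...,0]-.5556,W[...,1]+.1706)<.055)&(abs(W[...,2]-.085)<.006)).mean(0).astype(int)
cv2.imwrite("pics/g.png",cv2.resize(p[max(0,u[0]-70):,max(0,u[1]-80):][:128,:160,::-1],(700,560)))
s=bot.get_state();print(s["tcp_pos"],s["grasp_force"],abs(s["qvel"]).max())
```

```text
[ 0.5559301  -0.17028739  0.20655422] 24.999704360961914 0.0016939181494764572
```

View pics/g.png

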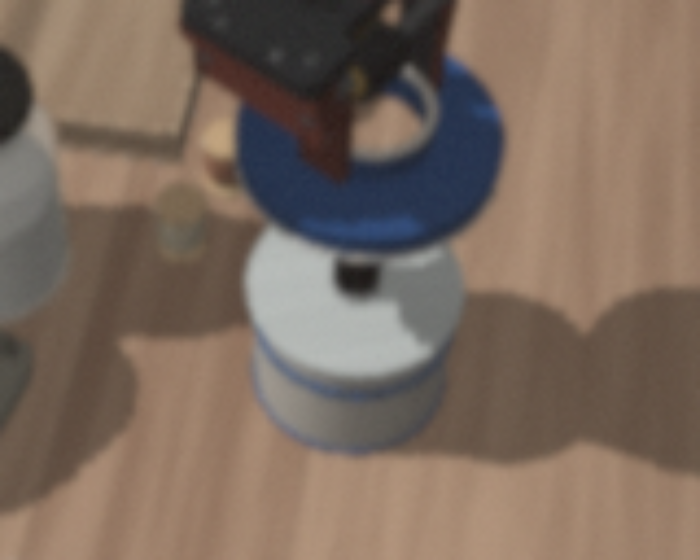

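The outer lid is held level at (370,150), well above the knob at (357,275). The inner lid sits home in the tin at (355,300).

```bash
python3 -c "
from rig import bot
print(bot.job_done())"
```

```text
the job is handed in; nothing more can be done
None
```

The job is handed in, with no verdict returned: both lids went on together, the inner lid is home and level in the tin, and the arm holds the outer lid level and still about 60 mm above the knob.

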